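Invert a seedling dish with the flipper frame

TASK

Lay the upright flipper frame down flat beside the loading deck, slide the sealed seedling dish along the deck into the frame until it is fully home against the black stop, then swing the frame right over by its red handle so that the dish drops face-down, flat, into the blue-cornered nest. Leave the frame lying fully over on the nest side and let go. Do not drop the dish off the fixture, and leave the sprayer, the dropper bottle and the potted plant where they stand.

Things in the scene. Friction and masses are not known exactly. Their poses are not given: they have to be found in the camera images.
- station: Grey fixed dish-flipper fixture, 270 mm wide (y), with some yaw. Origin on the table under the middle of the hinge, z up. Hinge axis along its x (away from the robot), 60 mm above the table. On the -y side: loading deck (nearer the robot), then the place where the frame lies to be loaded. On the +y side: the nest. Hinge posts 70 mm high, 10 mm thick, at x = +-64 mm, y = 0
- flipper (a joint): Hinge angle of the frame, rad: 0 flat on the -y side, in line with the deck; pi/2 upright; pi flat over the nest. Stiff damped hinge: the empty frame (300 g) stays where left between about 1.2 and 1.9, sinks slowly flat by its own weight below 0.8 or above 2.3; under 4 N at the handle moves it. Starts near upright
- bar (a point): Middle of the frame's red handle bar: round, 12 mm thick, 76 mm long, parallel to the hinge (station x), 178 mm from the hinge axis in the plane of the hinge, held by an arm at each end. With the frame flat it is 60 mm above the bare table, with 35 mm free towards the frame. Moves on an arc about the hinge; turns in a light grip
- pocket (a point): Centre of the frame's pocket, 75 mm from the hinge; the dish centre lies here (within 1 mm) when fully home, its far (+x) edge on the black stop. Frame flat for loading: z up, x along the station's x, mouth to the deck (-x). Low side rails leave 2 mm each side of the dish
- dish_center (a point): Centre of the loose sealed square dish, 90 x 90 mm, 16 mm thick, 120 g; clear lid (its face) with pale gel and green sprouts on top, green underside. Its z axis points out of the lid; x and y are parallel to its edges, x roughly along the station's x. Starts lid up on the deck, 8 mm above the deck surface, a little askew to the rails
- nest (a point): Centre of the nest's grey supporting top, 48 mm above the table, on the station's +y side, 75 mm from the hinge, x and y along the station's. Four blue corner guides leave 3 mm round the dish. A dish lying in it has its centre 8 mm above this point
- sprayer_mid (a point): Bystander: red spray bottle with white head, 72 mm wide, 194 mm tall; point on its axis 80 mm above its foot
- dropper_mid (a point): Bystander: white bottle, 44 mm wide, 120 mm tall; point on its axis 50 mm above its foot
- pot_mid (a point): Bystander: terracotta pot of seedlings, 86 mm wide, 75 mm tall plus leaves; point on its axis 40 mm above its foot
- deck_mouth (a point): Middle of the deck's front end, on its surface 52 mm above the table, at x = -48, y = -75 mm of the station; the slippery dark deck runs 152 mm back from it (-x). Blue rails, tops 12 mm above the deck, 136 mm apart inside, narrow by a funnel from 67 to 11 mm before the mouth to 94 mm, leading straight (+x) into the flat frame, whose surface is 1 mm lower
- jaws (a point): Middle of the frame between its two orange tongues (same point as the pocket). The hinge gears them: with the frame flat for loading they point inwards 2 mm above where the dish slides in; they hold the dish in during the swing, turning aside as the frame goes over, and only let go of its edges about 0.2 rad before flat, so that it drops a little way into the nest

How it is judged:
On the way, in this order (a step that is already met when the one before it is completed fails the run):
1. the empty frame lies flat on the loading side (value of joint flipper below 0.04 rad and x of dish_center in the frame of pocket below -0.03 m), for 0.2 s.
2. the dish is home in the flat frame, lid up (value of joint flipper below 0.04 rad and horizontal distance between dish_center and pocket below 0.004 m and angle between dish_center's own z axis and vertical below 0.06 rad), for 0.2 s.
3. the frame is swung up with the dish held in it (value of joint flipper above 1.5 rad and distance between dish_center and pocket below 0.008 m).
At the end, for the whole second after the job is handed in: The dish lies lid down (within 0.07 rad) and at rest on the nest, centred within 6 mm and squared within 0.1 rad, its centre 5 to 10.5 mm above the nest point; the flipper frame lies fully over (joint above 3.08 rad) (value of joint flipper above 3.08 rad and angle between dish_center's own z axis and vertical above 3.07 rad and horizontal distance between dish_center and nest below 0.006 m and z of dish_center in the frame of nest between 0.005 and 0.0105 m and angle between the x axis of dish_center and the x axis of nest, either way round below 0.1 rad and linear speed of dish below 0.02 m/s); the robot touches nothing.
It fails at once if the dish falls off the fixture (height (world z) of dish_center below 0.045 m).
It fails at once if the sprayer is disturbed by more than 20 mm (distance of sprayer_mid from where it was at the start of the episode above 0.02 m).
It fails at once if the dropper bottle is disturbed by more than 20 mm (distance of dropper_mid from where it was at the start of the episode above 0.02 m).
It fails at once if the potted plant is disturbed by more than 20 mm (distance of pot_mid from where it was at the start of the episode above 0.02 m).
It also fails if it takes over 72 s, if anything falls off the work surface, if the arm or the gripper's body presses on something with over 40 N, if the wrist force passes 120 N, or if a joint passes its speed limit or range.

ROBOT

A 7-joint arm with a two-finger parallel gripper is mounted at the origin on the work surface. World frame = base frame: x ahead of the robot, y to its left, z up, the work surface at z = 0. Lengths are in m, angles in rad, forces in N, time in s.
With the tool pointing down it reaches from about 0.425 to 0.925 m from the base axis. Payload 6.8 kg.
Tool frame: the origin (TCP) lies on the front face of the gripper's body, between the roots of the fingers; the fingertips stand 73 mm ahead of it and the grasp point (between the pads) lies 54 mm ahead of it (env.nose_length is the distance from the TCP to the fingertips, in m); z points along the fingers, y is the direction in which the jaws open and shut (so a half turn about z gives the same grasp; the last joint's range is limited). The gripper opens to 85 mm and grips with 20 to 120 N. Pads are 22 mm wide; open, the fingers measure 114 mm over their backs; the gripper's body (76 mm by 85 mm) begins 54 mm behind the grasp point. The pads swing forward as they close: fully open they stand 13 mm farther back than shut.
Start: joints at [1.215, 0.477, 0.022, 1.555, -0.011, 1.109, -0.083], TCP at [0.166, -0.654, 0.304] pointing down, gripper open.
Joint ranges: [-2.96, 2.96], [-0.34, 2.1], [-1.41, 1.46], [0.24, 2.44], [-1.37, 4.51], [0.17, 1.92], [-2.96, 2.96]. Speed limits (rad/s): [2.39, 2.39, 3.14, 3.14, 3.14, 3.14, 3.14].

INTERFACE

Orientations are given as a unit quaternion [w, x, y, z].
In Python, from cell import env, kin, camera, calibration, job gives the robot as it stands. The module is installed in compiled form; this text tells all that it offers. Calls block until the motion is done:
- env.reach(position, orientation): joint-space move of the TCP to a pose.
- env.movel(position, velocity=0.15, rot=None, stop_force=None): straight line of the TCP; rot=None keeps the orientation; velocity is the mean speed in m/s. With stop_force (N) it stops when the force on the tool has changed by that much, and returns True; else False.
- env.goto_joints(angles): joint-space move.
- env.grip(opening, f_grip=None): finger opening in m; f_grip is the grip in N (None keeps the last); returns when the fingers have stopped.
- env.dwell(seconds).
- kin.inverse_kinematics(position, orientation): joint angles nearest the present ones, or None.
- env.get_state(): the state.
- camera(name): name is "scene" or "top" or "wrist"; returns (picture, depth): 384x512x3 uint8, blue, green, red; 384x512 float32, m along the optical axis (not along the pixel's ray), 0 where there is no reading.
- calibration(name): a dict with "fx", "fy", "cx", "cy" (pixels), "rvec" (rotation vector, rad) and "tvec" (3), from world to camera coordinates, as OpenCV has them. Camera axes: x right, y down, z forward; pixel columns grow to the right and rows downward; lengths in m; the calibration is good to about 2 mm. A picture is of the moment at which its call begins: read the wrist's pose just before it. calibration takes no time and is no camera call; for the wrist camera it gives the pose at the moment of the call.
A pose or a line that the arm cannot do raises env.PlanningError and nothing moves.
- job.job_done(): hands the job in, once; it reports no verdict.
The state is a dict: "time": time; "qpos": joint angles; "joint_velocities": joint speeds; "joint_torque": joint torques, N m; "tcp_pos": TCP position; "orientation": TCP orientation; "force": force on the tool from outside, world axes, zero at the start; "torque": the same for the moment, N m; "opening": finger opening in m.
Only numpy, scipy, OpenCV 4.12 (cv2) and the standard library are available. Lean on these libraries where they do the work, as an engineer would, in place of code of your own. Each camera call takes 0.05 s, during which the arm holds its last target. There are 200 camera calls.

## Working session

There is one attempt and no reset: what is moved stays moved. The work goes in short steps, each a Python script; the robot and the scene stay as the last script left them, time stands still between calls to the robot, and variables do not carry over. Pictures are saved under pics/ and viewed, about 8 in all and at most 12, crops included, and the job is handed in when it is done.

```bash
mkdir -p pics
cat > h.py <<'E'
import numpy as np, cv2
from cell import env, kin, camera, calibration, job
def cal(n):
    c=calibration(n);R=cv2.Rodrigues(np.array(c["rvec"],float))[0];t=np.array(c["tvec"],float).ravel()
    return c,R,t
def pts(depth,c,R,t):
    v,u=np.indices(depth.shape)
    P=np.stack([(u-c["cx"])/c["fx"]*depth,(v-c["cy"])/c["fy"]*depth,depth],-1)
    return (P-t)@R
def ray(u,v,z,C):
    c,R,t=C
    d=np.array([(u-c["cx"])/c["fx"],(v-c["cy"])/c["fy"],1])@R; o=-t@R
    return o+d*(z-o[2])/d[2]
E
python3 - <<'E'
from h import *
for n in("scene","top"):
    C=cal(n); p,d=camera(n); cv2.imwrite(f"pics/{n}0.png",p); np.savez(f"{n}0.npz",p=p,d=d,P=pts(d,*C)); print(n,-C[2]@C[1])
a=cv2.imread("pics/scene0.png");b=cv2.imread("pics/top0.png")
print(env.get_state()["time"],env.get_state()["orientation"])
E
```

```text
scene [ 1.10898852 -0.42440135  0.87817109]
top [ 3.89936049e-01 -6.45787414e-04  1.29493015e+00]
0.1 [-8.03044270e-04  9.92338331e-01  1.23547432e-01 -1.52918582e-04]
```

View pics/scene0.png

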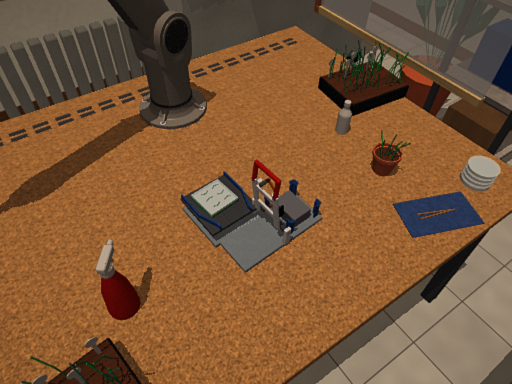

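View pics/top0.png

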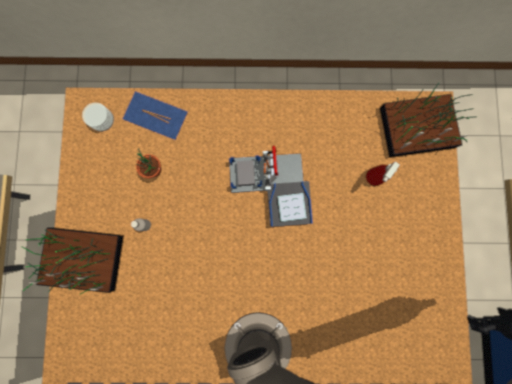

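Run:
```python
from h import *
for n in("scene","top"):
    z=np.load(n+"0.npz");p,d,P=z["p"],z["d"],z["P"]; hsv=cv2.cvtColor(p,cv2.COLOR_BGR2HSV); H,S,V=cv2.split(hsv)
    box=(d>0)&(P[...,0]>.3)&(P[...,0]<.75)&(P[...,1]>-.25)&(P[...,1]<.2)
    M={"red":box&((H<6)|(H>174))&(S>150)&(P[...,2]>.1),
       "lid":box&(S<60)&(V>165)&(P[...,2]>.055)&(P[...,2]<.08),
       "blue":box&(H>100)&(H<130)&(S>120),
       "plate":box&(S<70)&(P[...,2]>.003)&(P[...,2]<.03),
       "nest":box&(S<70)&(P[...,2]>.043)&(P[...,2]<.053)}
    print(n,calibration(n)["fx"])
    for k,m in M.items():
        Q=P[m]
        if len(Q)<5: print(k,len(Q));continue
        r=cv2.minAreaRect(Q[:,:2].astype(np.float32)*1000)
        print(k,len(Q),Q.mean(0).round(4),"zpct",np.percentile(Q[:,2],[5,50,95]).round(4),"rect",np.round(r[0],1),np.round(r[1],1),round(r[2],1))
        l,cnt,st,ce=cv2.connectedComponentsWithStats(m.astype(np.uint8))
        for i in range(1,l):
            if st[i,4]>8:
                q=P[cnt==i];r=cv2.minAreaRect(q[:,:2].astype(np.float32)*1000);print("   cc",st[i,4],q.mean(0).round(4),np.round(r[0],1),np.round(r[1],1),round(r[2],1))
s=cv2.resize(cv2.imread("pics/scene0.png")[140:280,170:335],None,fx=4.6,fy=4.2,interpolation=cv2.INTER_CUBIC);cv2.imwrite("pics/crop1.png",s)
```

```text
scene 398.31317554196227
red 292 [ 0.6262 -0.0482  0.2277] zpct [0.1945 0.2375 0.2443] rect [626.5 -48.9] [91.  19.1] 7.3
   cc 290 [ 0.6259 -0.0483  0.2283] [623.7 -48.3] [85.2 16.9] 4.1
lid 664 [ 0.4987 -0.1138  0.069 ] zpct [0.0665 0.069  0.0715] rect [568.6 -79.3] [268.4  98.7] 24.0
   cc 642 [ 0.493 -0.117  0.069] [ 491.3 -115.5] [86.7 83.3] 6.5
   cc 19 [ 0.6842 -0.0197  0.0715] [684.6 -19.1] [16.9  7.5] 84.1
blue 507 [ 0.5638 -0.0344  0.0572] zpct [0.0278 0.061  0.0684] rect [555.6 -43.2] [365.6 189.1] 46.6
   cc 117 [ 0.5049 -0.0448  0.0617] [499.6 -43.8] [ 14.  149.3] 85.4
   cc 76 [0.5655 0.095  0.0506] [565.3  94.8] [19.8 13.5] 46.4
   cc 158 [ 0.5186 -0.1699  0.0617] [ 510.6 -172. ] [148.1  16.1] 13.9
   cc 16 [ 0.5781 -0.0054  0.0629] [587.8 -10.2] [ 6.8 38.1] 66.5
   cc 71 [0.6585 0.1002 0.0482] [656.3 102.5] [12.6 22.3] 60.6
   cc 65 [0.6642 0.0083 0.0495] [654.1  11.5] [20.9 38.5] 70.4
plate 3171 [ 0.6218 -0.0742  0.013 ] zpct [0.0098 0.0129 0.0162] rect [558.1 -36.8] [265.7 286. ] 3.7
   cc 3115 [ 0.622  -0.0759  0.013 ] [558.1 -36.8] [265.7 286. ] 3.7
   cc 9 [0.572
[... 1488 characters left out ...]

   cc 706 [ 0.6338 -0.1126  0.0119] [635.  -99.2] [106.1 121.6] 4.2
   cc 686 [0.6063 0.0383 0.0118] [611.6  39.6] [132.1 132.6] 3.8
   cc 9 [ 0.6309 -0.0385  0.0118] [630.9 -38.5] [7.5 7.6] 2.1
nest 1008 [ 0.5473 -0.0466  0.0495] zpct [0.0451 0.0499 0.0526] rect [557.6 -57.9] [351.6 192.7] 44.6
   cc 378 [0.6127 0.0464 0.0477] [613.   46.4] [86.  59.8] 4.2
   cc 29 [ 0.5642 -0.1712  0.0501] [ 562.5 -173.1] [35.5 15. ] 25.0
   cc 22 [ 0.5556 -0.045   0.0509] [557.2 -46.3] [11.1 35.4] 59.5
   cc 527 [ 0.5014 -0.1001  0.0506] [ 501.1 -111.2] [152.8 132.3] 5.0
   cc 13 [ 0.5254 -0.1655  0.0496] [ 528.3 -168.1] [11.1 25.4] 89.0
   cc 19 [ 0.5003 -0.1708  0.0512] [ 499.8 -171.2] [10.8 25.1] 89.2
```

View pics/crop1.png

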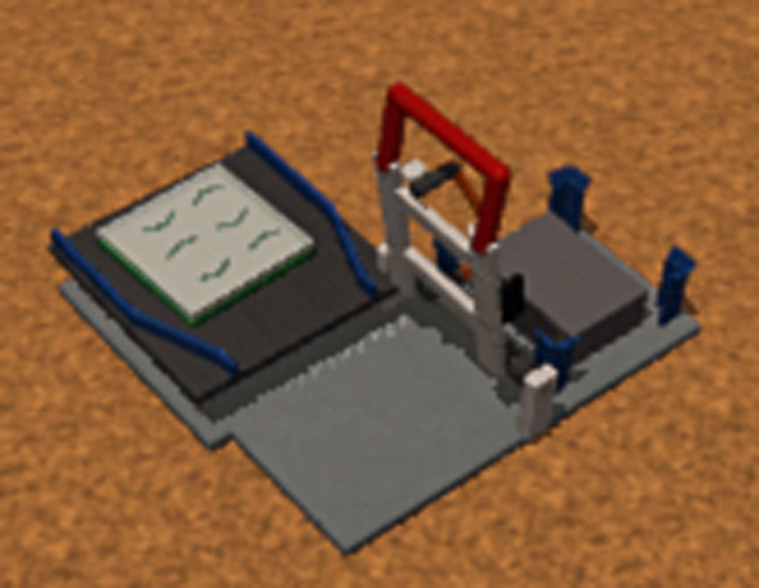

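```bash
cat >> h.py <<'E'
psi=0.075; O=np.array([.6203,-.027,0])
def Rz(a): return np.array([[np.cos(a),-np.sin(a),0],[np.sin(a),np.cos(a),0],[0,0,1]])
def W(x,y,z): return O+Rz(psi)@np.array([x,y,z])
def inv(p): return (np.asarray(p)-O)@Rz(psi)
def Q(a=None):
    a=psi if a is None else a
    return np.array([0,np.cos(a/2),np.sin(a/2),0])
def barpos(th): return W(0,-.178*np.cos(th),.06+.178*np.sin(th))
UP=np.array([0,0,.054])
def st():
    s=env.get_state(); print(round(s["time"],2),np.round(s["tcp_pos"],4),"F",np.round(s["force"],1),"op",round(s["opening"],4)); return s
E
python3 - <<'E'
from h import *
s=env.get_state();p=np.array(s["tcp_pos"]);p[2]=.42
env.movel(p,.2)
env.reach(W(-.03,-.03,.42),Q());env.grip(.05,20);st()
C=cal("wrist");print(-C[2]@C[1],C[1][2])
im,d=camera("wrist");cv2.imwrite("pics/w1.png",im);np.savez("w1.npz",p=im,d=d,P=pts(d,*C))
E
```

```text
3.87 [ 0.5926 -0.0592  0.42  ] F [-0.1 -0.6 -0.8] op 0.05
[ 0.66888643 -0.05333458  0.49075519] [-0.29521639 -0.02165409 -0.955185  ]
```

View pics/w1.png

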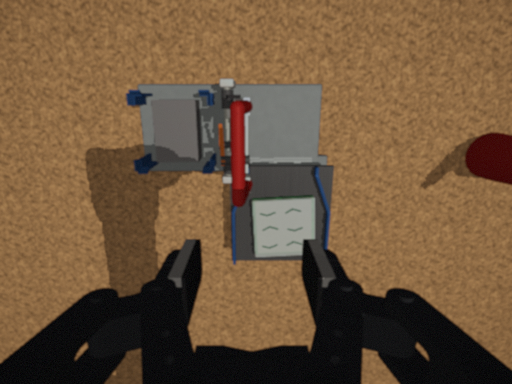

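Run:
```python
from h import *
z=np.load("w1.npz");p,d,P=z["p"],z["d"],z["P"];H,S,V=cv2.split(cv2.cvtColor(p,cv2.COLOR_BGR2HSV))
box=(d>0)&(P[...,0]>.38)&(P[...,0]<.75)&(P[...,1]>-.25)&(P[...,1]<.2);Z=P[...,2]
M={"red":box&((H<6)|(H>174))&(S>150)&(Z>.225),"lid":box&(V>140)&(S<80)&(Z>.06)&(Z<.078),
"blue":box&(H>100)&(H<130)&(S>120)&(Z>.02)&(Z<.08),"plate":box&(S<90)&(Z>.003)&(Z<.025),"flat48":box&(S<90)&(Z>.042)&(Z<.056)}
for k,m in M.items():
    l,cc,s,_=cv2.connectedComponentsWithStats(m.astype(np.uint8))
    for i in range(1,l):
        if s[i,4]>25:
            q=P[cc==i];r=cv2.minAreaRect(q[:,:2].astype(np.float32)*1000)
            print(k,s[i,4],"z",np.percentile(q[:,2],[5,50,95]).round(4),np.round(r[0],1),np.round(r[1],1),round(r[2],1),"station",(inv([r[0][0]/1e3,r[0][1]/1e3,0])*1e3).round(1))
```

```text
red 1397 z [0.2396 0.2427 0.2442] [622.6 -46.1] [85.4 12.8] 4.6 station [  0.8 -19.2   0. ]
lid 100 z [0.0692 0.0707 0.0721] [684.1 -20.1] [ 8.6 16.6] 4.8 station [64.1  2.1  0. ]
lid 48 z [0.0693 0.0708 0.0718] [556.6 -26.7] [ 7.5 10.1] 4.6 station [-63.5   5.    0. ]
lid 2890 z [0.0675 0.0688 0.07  ] [ 489.4 -114.6] [87.9 88.5] 7.5 station [-137.1  -77.6    0. ]
blue 209 z [0.0254 0.0608 0.0689] [658.2 101.3] [12.6 21.4] 52.0 station [ 47.4 125.1   0. ]
blue 102 z [0.0595 0.0665 0.0696] [665.5   4.5] [22.7 11.6] 50.3 station [47.5 28.1  0. ]
blue 229 z [0.0248 0.0586 0.0681] [564.7  94. ] [20.6 12.8] 43.2 station [-46.4 124.8   0. ]
blue 116 z [0.0321 0.0634 0.0685] [572.7  -2.4] [11.2 21.9] 55.0 station [-45.6  28.1   0. ]
blue 269 z [0.0556 0.0641 0.066 ] [ 520.5 -170.2] [128.4  12.5] 14.8 station [-110.3 -135.3    0. ]
blue 147 z [0.0542 0.0648 0.0661] [470.8 -40.8] [87.9  5.3] 3.4 station [-150.1   -2.6    0. ]
plate 3554 z [0.0112 0.0128 0.0145] [615.2  47.3] [128.3 125.8] 4.2 station [ 0.5 74.5  0. ]
plate 5990 z [0.0112 0.0127 0.0142] [ 631.1 -100. ] [118.8 147.1] 4.5 station [  5.3 -73.7   0. ]
flat48 2701 z [0.0473 0.0488 0.0502] [614.9  50.3] [84.5 60.8] 4.3 station [ 0.4 77.4  0. ]
flat48 4178 z [0.0513 0.0528 0.0541] [ 503.4 -112.2] [151.4 143.2] 4.7 station [-122.9  -76.2    0. ]
flat48 94 z [0.0515 0.0528 0.0542] [484.4 -37.3] [125.8   4.4] 4.4 station [-1.363e+02 -1.000e-01  0.000e+00]
```

```bash
sed -i 's/^psi=.*/psi=0.077; O=np.array([.6209,-.026,0])/' h.py
python3 - <<'E'
from h import *
th=1.458
b=barpos(th)+UP
env.reach(b+[0,0,.06],Q());env.movel(b,.12,stop_force=15);st()
env.grip(.0,20);st()
for t in np.linspace(th,0.0,9)[1:]:
    env.movel(barpos(t)+UP,.12)
    st()
env.dwell(.2);env.grip(.04);st()
env.movel(barpos(0)+UP+[0,0,.1],.2);s=st()
im,d=camera("top")
C=cal("top");P=pts(d,*C);H,S,V=cv2.split(cv2.cvtColor(im,cv2.COLOR_BGR2HSV))
m=((H<6)|(H>174))&(S>150)&(P[...,2]>.02)&(P[...,2]<.3)&(np.abs(P[...,1]+.2)<.06);print(m.sum(),np.median(P[m],0) if m.any() else 0)
# retreat to view
env.movel(W(-.12,-.15,.36),.3)
C=cal("wrist");im,d=camera("wrist");cv2.imwrite("pics/w2.png",im);np.savez("w2.npz",p=im,d=d,P=pts(d,*C));st()
E
```

```text
4.97 [ 0.6229 -0.0461  0.2922] F [-0.3 -0.4  1. ] op 0.0499
5.4 [ 0.6228 -0.046   0.2917] F [-0.7 -0.5  4.4] op 0.0111
5.82 [ 0.6252 -0.0786  0.2844] F [-0.  -1.9  3.3] op 0.0111
6.23 [ 0.6273 -0.1076  0.2721] F [ 2.1 -2.6  1.6] op 0.0109
6.65 [ 0.6293 -0.1346  0.2543] F [ 1.4 -2.  -0.5] op 0.0114
7.07 [ 0.631  -0.1582  0.2319] F [ 1.9 -1.2 -1.5] op 0.0111
7.48 [ 0.6325 -0.1774  0.2056] F [ 1.7  1.7 -2.1] op 0.011
7.9 [ 0.6338 -0.1915  0.1765] F [ 1.4  3.1 -2.3] op 0.0113
8.32 [ 0.6346 -0.2     0.1452] F [ 2.2  3.3 -2.9] op 0.0113
8.73 [ 0.6347 -0.2025  0.1135] F [ 0.9  4.7 -2.4] op 0.0112
9.32 [ 0.6345 -0.2044  0.1141] F [-0.2  0.2  0.9] op 0.04
9.97 [ 0.634  -0.2036  0.2131] F [-0.6  0.2 -0.5] op 0.0398
61 [ 0.59459843 -0.18991929  0.0601704 ]
10.86 [ 0.5129 -0.1849  0.358 ] F [-0.6  0.1  0.2] op 0.0395
```

View pics/w2.png

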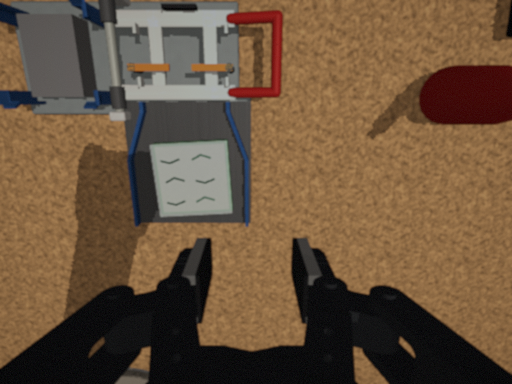

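Run:
```python
from h import *
z=.128
env.grip(.045)
env.reach(W(-.203,-.076,.18),Q());env.movel(W(-.203,-.076,z),.1,stop_force=8);st()
def go(x,y,v,f):
    r=env.movel(W(x,y,z),v,stop_force=f); s=st(); print("hit",r,(inv(s["tcp_pos"])*1e3).round(1)); return r
r=go(-.125,-.0755,.06,7)
if not r: r=go(-.085,-.075,.05,7)
if not r: r=go(-.050,-.075,.03,7)
im,d=camera("top");C=cal("top")
C=cal("wrist");im,d=camera("wrist");cv2.imwrite("pics/w3.png",im);np.savez("w3.npz",p=im,d=d,P=pts(d,*C))
```

```text
12.61 [ 0.4249 -0.1175  0.1284] F [0.1 0.2 0.2] op 0.0453
14.06 [ 0.5018 -0.111   0.128 ] F [-0.1  0.  -0.3] op 0.0454
hit False [-125.3  -75.6  128. ]
15.01 [ 0.5417 -0.1073  0.1279] F [-0.5 -0.9 -0.6] op 0.0453
hit False [-85.2 -75.  127.9]
15.9 [ 0.5694 -0.1051  0.1272] F [ 0.6  0.1 -0.2] op 0.0451
hit True [-57.4 -74.9 127.2]
```

View pics/w3.png

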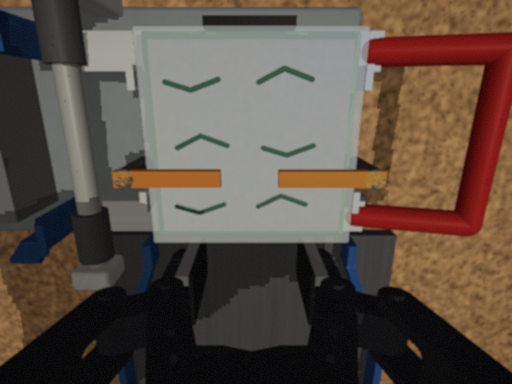

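Run:
```python
from h import *
z=.128
r=env.movel(W(-.050,-.075,z),.02,stop_force=14);s=st();print(r,(inv(s["tcp_pos"])*1e3).round(1))
env.movel(W(-.062,-.075,z),.05);env.movel(W(-.075,-.075,.2),.2)
env.movel(W(-.08,-.075,.36),.3);st()
C=cal("wrist");p,d=camera("wrist");P=pts(d,*C);np.savez("w4.npz",p=p,d=d,P=P)
cv2.imwrite("pics/w4.png",p)
H,S,V=cv2.split(cv2.cvtColor(p,cv2.COLOR_BGR2HSV));I=(P-O)@Rz(psi)
for nm,m in {"lid":(V>130)&(S<90)&(I[...,2]>.0625)&(I[...,2]<.075)&(abs(I[...,0])<.07)&(abs(I[...,1]+.075)<.07),
 "red":((H<6)|(H>174))&(S>150)&(I[...,2]>.02)&(I[...,1]<-.165)&(I[...,1]>-.25),
 "black":(V<45)&(I[...,0]>.03)&(I[...,0]<.08)&(abs(I[...,1]+.075)<.04)&(I[...,2]>.04)}.items():
    q=I[m]*1e3
    if len(q)>5:
        r=cv2.minAreaRect(q[:,:2].astype(np.float32));print(nm,len(q),np.percentile(q[:,2],[5,50,95]).round(1),np.percentile(q,[2,98],axis=0).round(1)[:,:2].tolist(),np.round(r[0],1),np.round(r[1],1),round(r[2],1))
```

```text
16.32 [ 0.57   -0.1051  0.1262] F [0.6 0.1 0.3] op 0.0447
True [-56.8 -75.  126.2]
17.78 [ 0.5465 -0.107   0.3588] F [-0.2  0.2 -0.1] op 0.0452
lid 6534 [66.4 67.8 69.2] [[-43.5, -117.8], [42.9, -30.4]] [ -0.6 -64.2] [118.1 136.4] 90.0
red 841 [62.9 65.8 67.4] [[-41.6, -180.3], [40.3, -166.1]] [  -0.8 -173. ] [15.9 84.5] 89.9
black 31 [63.3 64.9 66.1] [[46.6, -88.4], [47.3, -58.9]] [ 46.7 -73.6] [30.7  1.2] 89.7
```

View pics/w4.png

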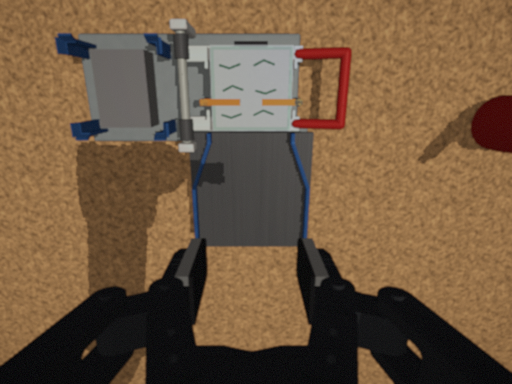

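Run:
```python
from h import *
for t in(0,1.57,3.14):print(kin.inverse_kinematics(barpos(t)+UP,Q()))
env.grip(.045);env.reach(barpos(0)+UP+[0,0,.08],Q());env.movel(barpos(0)+UP,.12,stop_force=10);st()
env.grip(0,30);st()
for t in np.linspace(0,1.62,10)[1:]:
    env.movel(barpos(t)+UP,.09);s=st();print(round(t,2),"ang",np.round(np.arctan2(s["tcp_pos"][2]-.114,-inv(s["tcp_pos"])[1]),3))
im,d=camera("scene");cv2.imwrite("pics/s5.png",cv2.resize(im[140:280,170:335],None,fx=4.6,fy=4.2,interpolation=cv2.INTER_CUBIC))
```

```text
[ 0.50881585  0.7113527  -0.41880832  1.68484564  0.36991911  0.82471918
 -1.5675626 ]
[ 0.35191627  0.45709795 -0.55317926  1.67245722  0.26495535  1.08755582
 -1.77327599]
[ 0.02970309  0.67910371 -0.51514183  1.78410994  0.44744235  0.79690165
 -2.2026654 ]
19.73 [ 0.6352 -0.2034  0.1148] F [ 0.6  0.4 -0.7] op 0.0451
20.12 [ 0.635  -0.2025  0.1149] F [-1.6  4.   6.5] op 0.0107
20.62 [ 0.6347 -0.1999  0.146 ] F [ 2.2  5.1 -2.6] op 0.0109
0.18 ang 0.181
21.13 [ 0.6341 -0.1922  0.1765] F [ 5.4  3.3 -2.7] op 0.0108
0.36 ang 0.359
21.64 [ 0.6331 -0.1794  0.2054] F [ 6.7 -1.  -0.6] op 0.0105
0.54 ang 0.536
22.15 [ 0.6318 -0.1621  0.2316] F [ 5.1 -4.4  2.4] op 0.011
0.72 ang 0.711
22.66 [ 0.6302 -0.1405  0.2545] F [ 3.9 -7.3  6.9] op 0.0111
0.9 ang 0.885
23.17 [ 0.6281 -0.1137  0.2726] F [ 1.1 -7.8 11.5] op 0.0106
1.08 ang 1.064
23.68 [ 0.6258 -0.0833  0.2855] F [-0.5 -5.  15.2] op 0.0103
1.26 ang 1.247
24.18 [ 0.6233 -0.0504  0.2926] F [-2.5 -3.  17.1] op 0.0108
1.44 ang 1.434
24.69 [ 0.6207 -0.0168  0.2931] F [-0.3  0.8 13.1] op 0.0105
1.62 ang 1.622
```

View pics/s5.png

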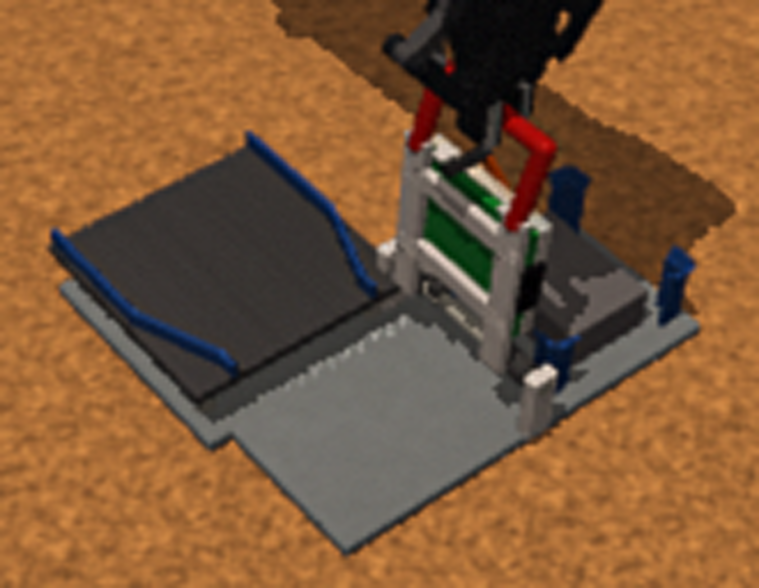

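Run:
```python
from h import *
for t in np.linspace(1.62,np.pi,10)[1:]:
    env.movel(barpos(t)+UP,.09 if t<2.8 else .05);s=st()
env.movel(barpos(np.pi)+UP-[0,0,.003],.03,stop_force=12);st()
env.dwell(.4);env.grip(.042);env.dwell(.2)
env.movel(barpos(np.pi)+UP+[0,0,.1],.15)
env.movel(W(-.09,.08,.36),.3);st()
C=cal("wrist");p,d=camera("wrist");P=pts(d,*C);np.savez("w6.npz",p=p,d=d,P=P);cv2.imwrite("pics/w6.png",p)
H,S,V=cv2.split(cv2.cvtColor(p,cv2.COLOR_BGR2HSV));I=(P-O)@Rz(psi)
for nm,m in {"green":(H>40)&(H<85)&(S>80)&(I[...,2]>.03)&(I[...,2]<.1)&(abs(I[...,0])<.08)&(abs(I[...,1]-.075)<.08),
 "red":((H<6)|(H>174))&(S>150)&(I[...,2]>.02)&(I[...,1]>.165)&(I[...,1]<.25)}.items():
    q=I[m]*1e3
    if len(q)>5:
        r=cv2.minAreaRect(q[:,:2].astype(np.float32));print(nm,len(q),np.percentile(q[:,2],[5,50,95]).round(1),np.percentile(q,[1,99],axis=0).round(1)[:,:2].tolist(),np.round(r[0],1),np.round(r[1],1),round(r[2],1))
```

```text
25.23 [0.6184 0.0131 0.2883] F [1.3 2.9 7.6] op 0.011
25.71 [0.6163 0.0415 0.2786] F [3.6 2.6 3.9] op 0.0107
26.19 [0.6141 0.0682 0.2646] F [5.4 3.1 2.6] op 0.0107
26.68 [0.6122 0.092  0.2463] F [5.  3.4 1.6] op 0.0107
27.16 [0.6104 0.1127 0.2241] F [ 5.1  2.5 -0.2] op 0.0111
27.64 [0.609  0.1294 0.1988] F [ 4.8  2.8 -1. ] op 0.011
28.39 [0.608  0.1416 0.1717] F [ 5.2  2.7 -0.8] op 0.0107
29.14 [0.6074 0.1493 0.1427] F [ 5.5  2.8 -1.4] op 0.0106
29.89 [0.6071 0.1524 0.1129] F [ 5.   4.6 -1.1] op 0.0107
30.14 [0.6071 0.1524 0.1099] F [ 5.1  3.9 -1.8] op 0.0109
32.79 [0.5248 0.0473 0.3587] F [0.2 0.  0.2] op 0.0419
green 2821 [63.5 64.8 66.1] [[-29.3, 33.6], [29.0, 121.6]] [-0.1 78.5] [58.6 92.5] 0.0
red 904 [63.7 66.3 69.2] [[-42.4, 165.8], [41.6, 183.9]] [-1.000e-01  1.749e+02] [85.3 19.5] 0.2
```

View pics/w6.png

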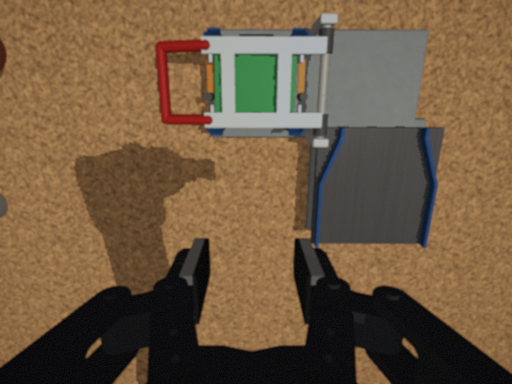

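Run:
```python
from h import *
s=st();print(np.abs(s["joint_velocities"]).max());job.job_done()
```

```text
32.84 [0.5248 0.0477 0.3583] F [ 0.5  0.5 -0.8] op 0.0421
0.013100064459843734
the job is handed in; nothing more can be done
```

I laid the frame flat, slid the dish home against the stop, and swung the frame over by its red handle. The dish dropped face-down into the nest. I then let go, backed the arm off and handed the job in at 32.8 s of the 72 s allowed.

**Before the swing:** with the frame flat, the dish centre was within about 1 mm of the pocket. The push had met the stop twice, at nearly the same place. With the frame upright, the scene picture showed the dish held in it.

**After the swing:** in the last wrist picture:
- **Dish height:** the green underside was 64.8 mm above the table, against 64 mm expected for a seated dish; the camera reads about 0.8 mm high.
- **Dish position:** it was roughly 2 mm off the nest centre in y, and near zero in x. I did not measure its squareness separately; it sat inside the guides.
- **Frame:** the handle bar was level, within 0.5 mm of its height when flat on the loading side, so the joint should be close to 3.14 rad.

**Force:** the highest force on the tool in my readings was about 17 N.

**Bystanders:** I did not measure the sprayer, dropper bottle or pot again at the end, but the arm's path stayed clear of them. No check failed or disagreed.

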